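Clamp the pin canister in on the vet truck shelf

TASK

Before the truck drives off, hold the pin canister fast in the stowage rack: back off the wing knob of the right-hand stop (right as seen from the robot), slide that stop along the rail until it has closed the canister up against the left-hand stop with no play left, and turn the knob tight again. Leave the left-hand stop clamped where it is, keep the canister standing upright, and do not disturb the applicator, the tag sleeve or the tags.

Things in the scene. Friction and masses are not known exactly. Their poses are not given: they have to be found in the camera images.
- rack: Fixed stowage rack: aluminium base plate 160 x 470 mm with a ribbed rubber lane 7 mm above the shelf, and a 30 x 30 mm T-slot rail, 460 mm long, its top 37 mm above the shelf. Origin on the shelf (z = 0) under the rail's middle; y along the rail, to the robot's left; x across the lane, away from the robot. Plate spans x -35 to 125 mm. Shifted and turned (up to 0.25 rad) at the start.
- stop_r_face (a point): Middle of the right-hand stop's rubber facing, looking along the rack's +y to the canister; 62 mm from the rail axis, 45 mm above the shelf; axes as the rack's. The stop is one aluminium part: a saddle on the rail, 46 mm wide, 74 mm long from the facing's plane backwards, top 48 mm high, and an upright fence plate over the lane (x 20 to 109 mm, 11 to 75 mm high, 8 mm thick).
- stop_l_face (a point): The same point on the facing of the left-hand stop, a mirror copy that looks along the rack's -y to the canister. It starts clamped, at some place along the rail, and stays there.
- stop_r (a joint): How far the right-hand stop has slid along the rack's +y (m), 0 near the rail's right end. Loose, it slides with about 3 N of drag; clamped tight, it holds against 30 N or more.
- knob_r_axis (a point): Centre of the right-hand stop's black wing knob, on its upright axis over the rail, 72 mm above the shelf, 37 mm behind the facing's plane; axes as the rack's; slides with the stop, does not turn. Knob: 24 mm hub with two opposite straight wings, 70 mm end to end, 12 mm thick, 60 to 84 mm above the shelf, free to pinch or to push round.
- knob_r (a joint): Right-hand knob's angle (rad), growing clockwise from above = tightening. 0 (end stop): backed off, wings square across the rail; 1.55 (end stop): tightest, wings along it. At value a one wing points to (cos a, -sin a) in the rack's x, y, the other opposite. Bites from 0.6; loose below; tight above 1.15. Turned by 0.08 N m loose, 0.15 tight; stays where it is left.
- knob_l_axis (a point): The same point of the left-hand stop's knob, which is alike, tight and to be left alone.
- knob_l (a joint): Angle of the left-hand knob, same meaning; tight above 1.15.
- canister: Stainless pin canister with a lid, upright round cylinder 64 mm in diameter and 70 mm high, about 0.35 kg, standing loose on the rubber lane between the two stops. Origin at the centre of its underside; z up its axis.
- applicator: Bystander: silver pliers-shaped tag applicator about 235 mm long, 90 mm wide, 26 mm high, lying on the shelf to the right of the rack, along the rack's x. Origin on the shelf close to its pivot, x to its jaws (72 mm), handles reach 161 mm the other way.
- sleeve: Bystander: red plastic tag sleeve, a flat tube 140 x 62 x 30 mm open at both ends, lying on the shelf left of the rack. Origin under its centre, x along it.
- tags: Bystander: three green calf tags still joined in a strip, 72 x 174 mm and 4 mm thick, lying on the shelf on the robot's side of the rack. Origin under its centre, y along the strip.
- stop_r_back (a point): Middle of the bare back of the right-hand stop's fence plate, 8 mm behind the facing, 55 mm above the shelf and 62 mm from the rail axis: the place to push the stop along the rack's +y. The back is free from x 45 mm outwards.

How it is judged:
On the way, in this order (a step that is already met when the one before it is completed fails the run):
1. the right-hand knob is backed off so that its stop is loose (value of joint knob_r below 0.7 rad), for 0.1 s.
2. the right-hand stop, still loose, has closed the canister up against the left-hand stop (distance between stop_r_face and stop_l_face below 0.068 m and value of joint knob_r below 1.15 rad), for 0.1 s.
At the end, for the whole second after the job is handed in: Canister upright, at rest on the lane within the fences' width, the facings at most 68 mm apart (4 mm of play), both knobs above 1.15 rad; the left-hand stop within 6 mm and the bystanders within 25 mm of where they were (distance between stop_r_face and stop_l_face below 0.068 m and value of joint each of knob_r, knob_l above 1.15 rad and y of canister in the frame of stop_r_face between 0.028 and 0.037 m and x of canister in the frame of rack between 0.042 and 0.095 m and z of canister in the frame of rack below 0.011 m and angle between canister's own z axis and vertical below 0.08 rad and linear speed of canister below 0.02 m/s); the robot touches nothing.
It fails at once if the left-hand stop is shifted more than 6 mm or its knob loosened (distance of stop_l_face from where it was at the start of the episode above 0.006 m or value of joint knob_l below 1 rad).
It fails at once if the canister is tipped over (angle between canister's own z axis and vertical above 0.5 rad).
It fails at once if the applicator, sleeve or tags are shifted more than 25 mm (distance of any of applicator, sleeve, tags from where it was at the start of the episode above 0.025 m).
It also fails if it takes over 53 s, if anything falls off the work surface, if the arm or the gripper's body presses on something with over 40 N, if the wrist force passes 120 N, or if a joint passes its speed limit or range.

ROBOT

A 7-joint arm with a two-finger parallel gripper is mounted at the origin on the work surface. World frame = base frame: x ahead of the robot, y to its left, z up, the work surface at z = 0. Lengths are in m, angles in rad, forces in N, time in s.
With the tool pointing down it reaches from about 0.425 to 0.95 m from the base axis. Payload 4.7 kg.
Tool frame: the origin (TCP) lies on the centre line of the jaws, within the pads' length; the fingertips stand robot.nose_length ahead of it and the grasp point (between the pads) lies 8 mm behind it (robot.nose_length is the distance from the TCP to the fingertips, in m); z points along the fingers, x is the direction in which the jaws open and shut, and the axes are right-handed (so a half turn about z gives the same grasp; the last joint's range is limited). The gripper opens to 85 mm and grips with 20 to 120 N. Pads are 22 mm wide; open, the fingers measure 114 mm over their backs; the gripper's body (76 mm by 85 mm) begins 54 mm behind the grasp point. The pads swing forward as they close: fully open they stand 13 mm farther back than shut.
Start: joints at [-0.029, 0.469, -0.049, 1.532, 0.024, 1.141, -0.082], TCP at [0.675, 0, 0.242] pointing down, gripper open.
Joint ranges: [-2.59, 2.59], [-0.33, 1.99], [-1.39, 1.29], [0.1, 2.45], [-1.04, 4.18], [0.21, 1.99], [-2.66, 2.66]. Speed limits (rad/s): [2.57, 2.57, 3.14, 3.14, 3.14, 3.14, 3.14].

INTERFACE

Orientations are given as [roll, pitch, yaw] about the fixed x, y, z axes, in that order (R = Rz(yaw) Ry(pitch) Rx(roll)).
In Python, from plant import robot gives the robot as it stands. Calls block until the motion is done:
- robot.goto(position, orientation): joint-space move of the TCP to a pose.
- robot.move_straight(position, vel=0.15, attitude=None, contact_N=None): straight line of the TCP; attitude=None keeps the orientation; vel is the mean speed in m/s. With contact_N (N) it stops when the force on the tool has changed by that much, and returns True; else False.
- robot.move_joints(angles): joint-space move.
- robot.grip(opening, strength=None): opening from 0.0 (shut) to 1.0 (fully open); strength is the grip in N (None keeps the last); returns when the fingers have stopped.
- robot.sleep(seconds).
- robot.inverse_kinematics(position, orientation): joint angles nearest the present ones, or None.
- robot.sense(): the state.
- robot.grab_frame(name): name is "scene" or "side" or "wrist"; returns a dict with "image" (400x640x3 uint8, red, green, blue), "range_z" (400x640 float32, m along the optical axis (not along the pixel's ray), 0 where there is no reading), "fx", "fy", "cx", "cy" (pixels), "dist_coeffs" ([k1, k2, p1, p2, k3] as OpenCV has them; the pictures are not rectified), "R" (3x3) and "t" (3): a world point X has camera coordinates R X + t. Camera axes: x right, y down, z forward; pixel columns grow to the right and rows downward; lengths in m; the calibration is good to about 2 mm. A picture is of the moment at which its call begins.
A pose or a line that the arm cannot do raises robot.IKError and nothing moves.
- robot.close_job(): hands the job in, once; it reports no verdict.
The state is a dict: "t": time; "joint_pos": joint angles; "joint_velocities": joint speeds; "effort": joint torques, N m; "tcp_pos": TCP position; "tcp_rot": TCP orientation; "wrist_force": force on the tool from outside, world axes, zero at the start; "torque": the same for the moment, N m; "opening": opening from 0.0 (shut) to 1.0 (fully open).
Only numpy, scipy, OpenCV 4.12 (cv2) and the standard library are available. Lean on these libraries where they do the work, as an engineer would, in place of code of your own. Each camera call takes 0.05 s, during which the arm holds its last target.

## Working session

There is one attempt and no reset: what is moved stays moved. The work goes in short steps, each a Python script; the robot and the scene stay as the last script left them, time stands still between calls to the robot, and variables do not carry over. Pictures are saved under pics/ and viewed, and the job is handed in when it is done.

```bash
mkdir -p pics; ls; cat > h.py <<'E'
import numpy as np, cv2
from plant import robot
def snap(n,f):
    d=robot.grab_frame(n); cv2.imwrite(f'pics/{f}.png',d['image'][...,::-1]); np.savez(f'pics/{f}.npz',**d); return d
def ray(d,px):
    K=np.array([[d['fx'],0,d['cx']],[0,d['fy'],d['cy']],[0,0,1]],float)
    p=cv2.undistortPoints(np.array(px,float).reshape(-1,1,2),K,np.array(d['dist_coeffs'],float)).reshape(-1,2)
    R=np.array(d['R']);t=np.array(d['t'])
    return -R.T@t,(np.c_[p,np.ones(len(p))])@R
def plane(d,px,z):
    o,v=ray(d,px); return o+v*((z-o[2])/v[:,2])[:,None]
def cloud(d):
    """world point at every pixel"""
    h,w=d['range_z'].shape
    u,v=np.meshgrid(np.arange(w),np.arange(h))
    o,r=ray(d,np.c_[u.ravel(),v.ravel()])
    return (o+r*d['range_z'].ravel()[:,None]).reshape(h,w,3)
def proj(d,X):
    K=np.array([[d['fx'],0,d['cx']],[0,d['fy'],d['cy']],[0,0,1]],float)
    return cv2.projectPoints(np.array(X,float).reshape(-1,1,3),cv2.Rodrigues(np.array(d['R'],float))[0],np.array(d['t'],float),K,np.array(d['dist_coeffs'],float))[0].reshape(-1,2)
E
python3 - <<'E'
from h import *
for n in ["scene","side","wrist"]:
    d=snap(n,n+'0'); print(n,d['fx'],-np.array(d['R']).T@d['t'],(d['range_z']>0).mean())
s=robot.sense(); print(s, robot.nose_length)
E
```

```text
pics
scene 396.70298229447576 [1.0497594  0.17343578 0.92712915] 0.99604296875
side 502.0118277394684 [ 0.10078237 -1.08580891  0.82030922] 0.99600390625
wrist 318.7468557879387 [0.67425282 0.08109229 0.37236947] 0.996125
{'t': 0.15, 'joint_pos': array([-0.02886577,  0.46923513, -0.04860429,  1.53341344,  0.02408331,
        1.14100984, -0.08229869]), 'joint_velocities': array([ 0.00053157, -0.00163416, -0.00111809, -0.00296087, -0.00100985,
        0.00116685,  0.00094773]), 'effort': array([ 3.33697863e-04, -5.10767841e+01, -4.67274967e-02, -2.37979531e+01,
        1.07760131e-02,  5.44104041e-03, -2.80327527e-05]), 'tcp_pos': array([6.74568994e-01, 5.38801706e-06, 2.41519280e-01]), 'tcp_rot': array([ 3.14156518e+00,  1.48098761e-03, -6.08806022e-06]), 'wrist_force': array([-0.40509467,  0.08246023, -0.54521034]), 'torque': array([ 0.00865479,  0.079176  , -0.00403272]), 'opening': 0.998139252242971} 0.011
```

View pics/scene0.png

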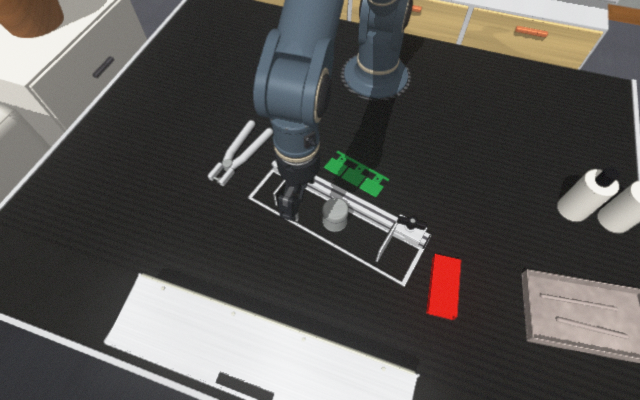

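View pics/side0.png

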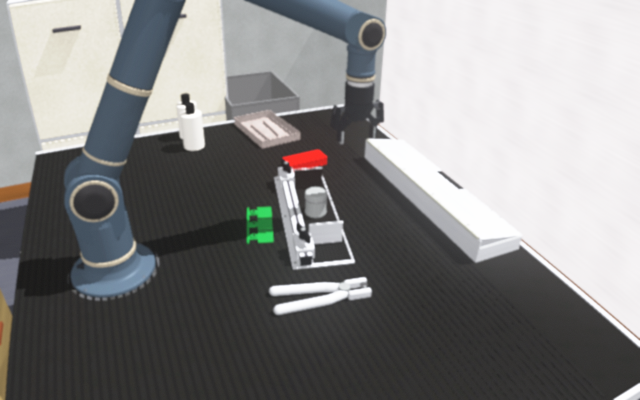

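View pics/wrist0.png

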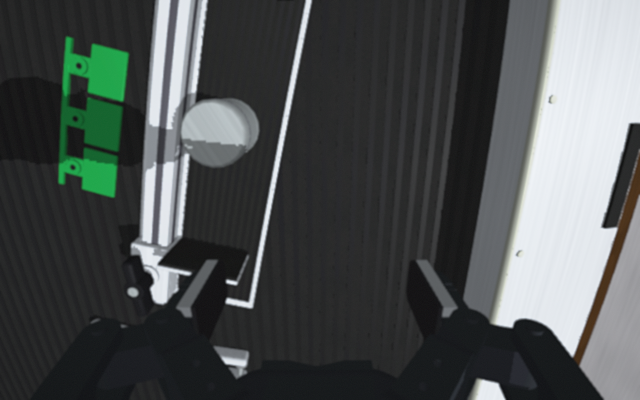

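```bash
python3 - <<'E'
from h import *
w=dict(np.load('pics/wrist0.npz')); P=cloud(w)
for u,v in [(165,60),(165,150),(215,130),(135,290),(155,260),(205,240),(400,100),(95,60),(250,305),(310,5)]: print(u,v,P[v,u].round(4))
im=cv2.imread('pics/wrist0.png'); cv2.imwrite('pics/wcrop.png',cv2.resize(im[200:400,60:320],None,fx=3,fy=3,interpolation=cv2.INTER_CUBIC)[:600,:780])
im=cv2.imread('pics/side0.png'); cv2.imwrite('pics/scrop.png',cv2.resize(im[140:280,240:390],None,fx=4,fy=4,interpolation=cv2.INTER_CUBIC))
E
```

```text
165 60 [0.5236 0.1149 0.0367]
165 150 [0.5117 0.0249 0.037 ]
215 130 [0.5807 0.0497 0.0768]
135 290 [ 0.4767 -0.1191  0.0838]
155 260 [ 0.4856 -0.1015  0.0488]
205 240 [ 0.5317 -0.0958  0.0063]
400 100 [7.68e-01 7.47e-02 3.00e-04]
95 60 [0.4277 0.1211 0.0028]
250 305 [ 0.5819 -0.196   0.0042]
310 5 [0.6673 0.1701 0.0029]
```

View pics/wcrop.png

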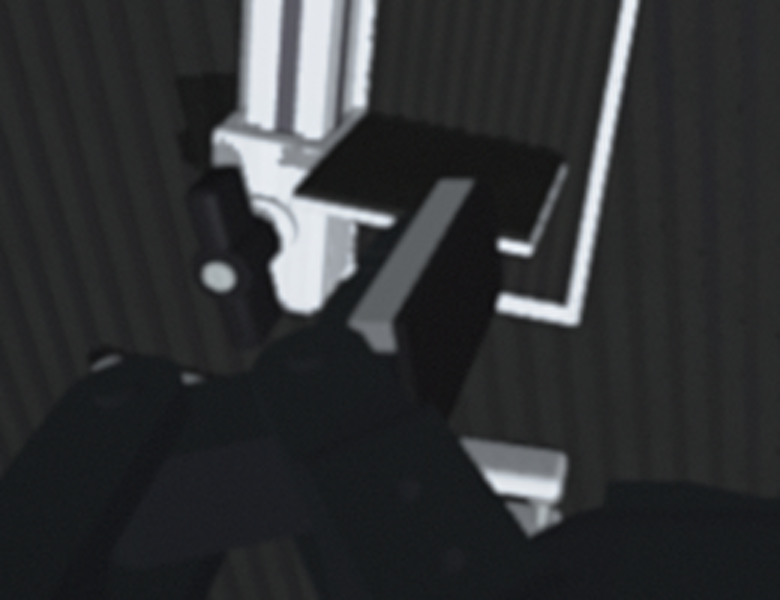

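View pics/scrop.png

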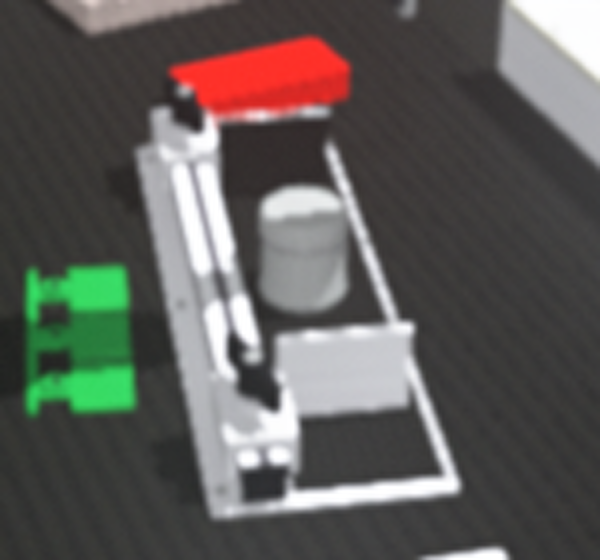

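```bash
python3 - <<'E'
from h import *
robot.goto([0.50,-0.17,0.30],[np.pi,0,-0.13])
for n in ["scene","side","wrist"]: d=snap(n,n+'1')
print(robot.sense()['t'])
P=cloud(d); np.set_printoptions(suppress=True)
im=d['image'].astype(int)
# rail top points
m=(abs(P[...,2]-.037)<.002)
cv2.imwrite('pics/railmask.png',m.astype(np.uint8)*255)
z=P[...,2]
vis=np.clip(z/0.1*255,0,255).astype(np.uint8); cv2.imwrite('pics/h1.png',cv2.applyColorMap(vis,cv2.COLORMAP_JET))
E
```

```text
1.2833
```

View pics/wrist1.png

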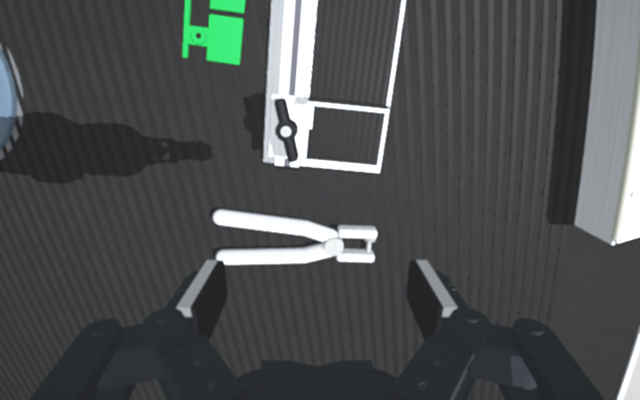

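View pics/h1.png

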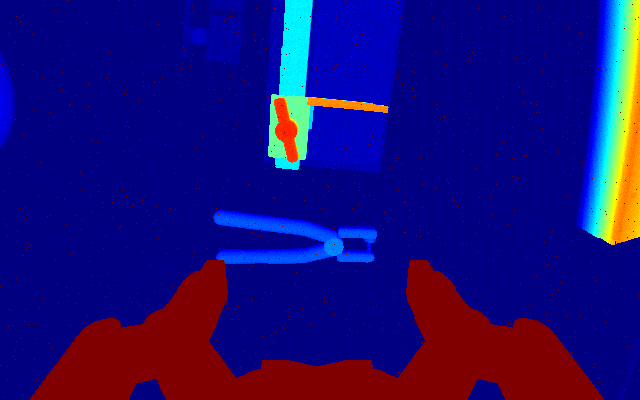

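View pics/scene1.png

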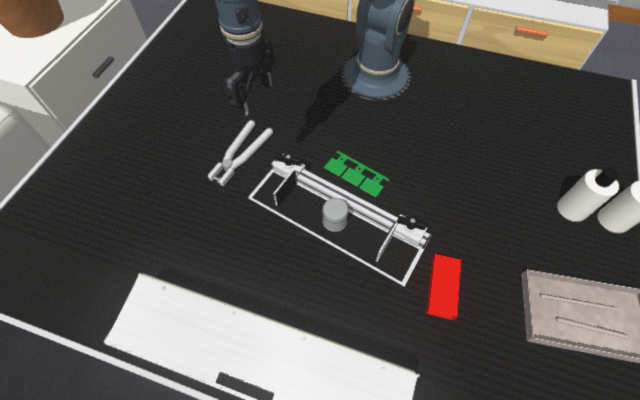

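The wrist view shows the right-hand knob at (286,131), its fence at (308–388,105) and the applicator clear of it. The scene view shows the canister at (335,213) and the left stop at (400,232). Next step is measuring.

```bash
cat >> h.py <<'E'
def blobs(P,lo,hi,box,amin=15):
    m=((P[...,2]>lo)&(P[...,2]<hi)&(P[...,0]>box[0])&(P[...,0]<box[1])&(P[...,1]>box[2])&(P[...,1]<box[3])).astype(np.uint8)
    n,l,st,c=cv2.connectedComponentsWithStats(m)
    return [P[l==i] for i in range(1,n) if st[i,4]>=amin]
def desc(Q):
    c=np.median(Q,0); (x,y),(a,b),_=cv2.minAreaRect((Q[:,:2]*1000).astype(np.float32))
    d=cv2.PCACompute(Q[:,:2].astype(np.float32),None)[1][0]; d=d*np.sign(d[1])
    return f"n{len(Q)} mean {Q.mean(0).round(4)} rect ({x:.1f},{y:.1f}) {a:.0f}x{b:.0f} ax {d.round(3)} ang {np.arctan2(d[1],d[0]):.3f}"
E
python3 - <<'E'
from h import *
box=(.4,.72,-.3,.4)
for f in ['wrist0','wrist1','scene1','side1']:
    P=cloud(dict(np.load(f'pics/{f}.npz')))
    print(f)
    for lo,hi in [(.035,.039),(.046,.050),(.071,.0795),(.0815,.088)]:
        for Q in blobs(P,lo,hi,box): print(' ',lo,desc(Q))
E
```

```text
wrist0
  0.035 n6887 mean [0.5141 0.0513 0.0364] rect (553.5,32.9) 265x123 ax [0.191 0.982] ang 1.378
  0.035 n18 mean [ 0.4929 -0.1411  0.037 ] rect (493.2,-140.1) 17x1 ax [0.207 0.978] ang 1.362
  0.035 n29 mean [ 0.471 -0.17   0.036] rect (471.3,-170.2) 5x11 ax [-0.964  0.266] ang 2.873
  0.046 n1000 mean [ 0.4854 -0.1127  0.0477] rect (498.8,-126.1) 74x96 ax [0.008 1.   ] ang 1.562
  0.046 n38 mean [ 0.578  -0.1071  0.048 ] rect (578.2,-107.2) 6x21 ax [-0.942  0.336] ang 2.799
  0.071 n3571 mean [0.5782 0.0467 0.0757] rect (577.1,45.8) 63x63 ax [0.36  0.933] ang 1.202
  0.071 n283 mean [ 0.4793 -0.1138  0.0751] rect (479.3,-119.6) 13x69 ax [-0.13   0.992] ang 1.701
  0.071 n281 mean [ 0.5213 -0.0974  0.0736] rect (522.9,-98.7) 9x47 ax [-0.982  0.19 ] ang 2.950
  0.071 n87 mean [ 0.5818 -0.1109  0.0735] rect (581.2,-110.9) 9x13 ax [-0.92   0.393] ang 2.738
  0.0815 n586 mean [ 0.4741 -0.1191  0.083 ] rect (474.2,-120.2) 67x21 ax [-0.075  0.997] ang 1.646
wrist1
  0.035 n2427 mean [ 0.4932 -0.0344  0.0366] rect (492.7,-35.2) 104x30 ax [0.23  0.973] ang 1.338
  0.035 n199 mean [ 0.4
[... 2639 characters left out ...]
45 ax [-0.126  0.992] ang 1.697
  0.071 n28 mean [0.5505 0.2202 0.0757] rect (549.7,227.0) 13x68 ax [-0.159  0.987] ang 1.730
  0.071 n63 mean [0.6111 0.1846 0.0743] rect (609.1,184.4) 16x86 ax [-0.974  0.227] ang 2.913
  0.071 n211 mean [0.5767 0.0404 0.0762] rect (577.0,41.9) 60x60 ax [0.189 0.982] ang 1.381
  0.071 n96 mean [ 0.5457 -0.1048  0.0743] rect (545.2,-104.2) 15x88 ax [-0.976  0.219] ang 2.921
  0.071 n36 mean [ 0.4714 -0.1411  0.0755] rect (470.5,-140.0) 9x39 ax [-0.347  0.938] ang 1.925
  0.0815 n48 mean [0.5538 0.2278 0.0846] rect (554.6,231.5) 64x20 ax [-0.024  1.   ] ang 1.595
  0.0815 n89 mean [ 0.4742 -0.1236  0.0842] rect (474.7,-123.2) 65x22 ax [-0.059  0.998] ang 1.630
```

Rack yaw is about −0.223. The knob is at (0.474, −0.1205) with a ≈ 1.27, and the stop must slide about 0.223 m. I'll pinch the hub squarely with the pads along the wings and loosen it with joint 7.

```bash
python3 - <<'E'
from h import *
np.set_printoptions(suppress=True,precision=4)
q=[np.pi,0,0.08]; k=np.array([.474,-.1208])
# check end yaw reachable
for yaw,p in [(0.08,(*k,.07)),(1.28,(*k,.07)),(1.28,(.5233,.097,.07)),(-.22,(.5233,.097,.07))]:
    print(yaw,robot.inverse_kinematics(list(p),[np.pi,0,yaw]))
robot.grip(0.7,80)
robot.goto([*k,.16],q); print(robot.sense()['joint_pos'])
hit=robot.move_straight([*k,.070],vel=.1,contact_N=12); s=robot.sense(); print(hit,s['t'],s['tcp_pos'],s['wrist_force'])
if not hit:
    robot.grip(0.0,80); s=robot.sense(); print(s['t'],s['opening']*85,s['tcp_pos'],s['tcp_rot'],s['wrist_force'],s['torque'])
snap('wrist','w2'); snap('side','s2')
E
```

```text
0.08 [ 0.1857  0.4065 -0.0276  2.1215  0.0189  0.6139  0.225 ]
1.28 [ 0.2971  0.4125 -0.164   2.1151  0.1126  0.6219  1.335 ]
1.28 [-0.0485  0.4752 -0.2713  2.013   0.1968  0.6779  0.8349]
-0.22 [-0.1601  0.4633 -0.1295  2.0196  0.0938  0.6642 -0.5701]
[ 0.1904  0.2655 -0.0311  2.0497  0.0116  0.8239  0.2315]
False 3.3667 [ 0.4746 -0.1209  0.0706] [0.483  0.5086 0.7369]
3.8 21.78314451783941 [ 0.4737 -0.1209  0.0708] [3.1415 0.0004 0.0799] [-2.3049  0.2439  6.7956] [ 0.0193  0.5864 -0.0308]
```

View pics/w2.png

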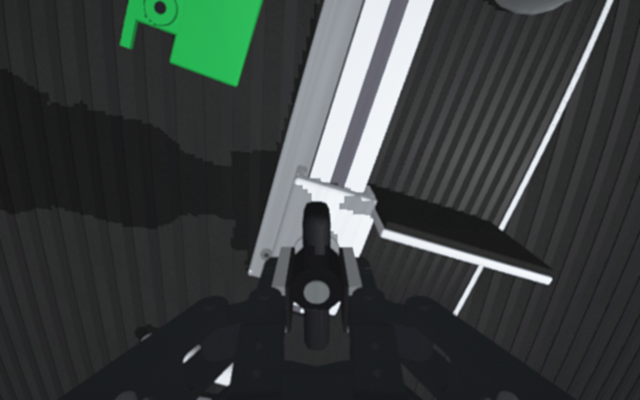

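The wings stand vertically at (316,210–345), with the pads on the hub either side. The grip is central, so I'm turning it +1.15 rad.

```bash
python3 - <<'E'
from h import *
np.set_printoptions(suppress=True,precision=4)
j=robot.sense()['joint_pos'].copy()
for d in (.4,.8,1.15):
    t=j.copy(); t[6]+=d; robot.move_joints(t); s=robot.sense(); print(s['t'],s['joint_pos'][6]-j[6],s['wrist_force'],s['torque'],s['tcp_pos'])
snap('wrist','w3'); snap('side','s3')
E
```

```text
4.3667 0.397611433083383 [-0.8855  0.5407  0.7674] [-0.0591  0.1762  0.1458] [ 0.4736 -0.1209  0.0709]
4.8333 0.7965730757835834 [-1.3676 -0.7299  0.9102] [-0.1056  0.3386  0.0229] [ 0.4734 -0.121   0.0708]
5.2583 1.1459561280099337 [-2.303  -1.5929  1.269 ] [-0.1662  0.4752  0.0622] [ 0.4734 -0.1211  0.0708]
```

View pics/w3.png

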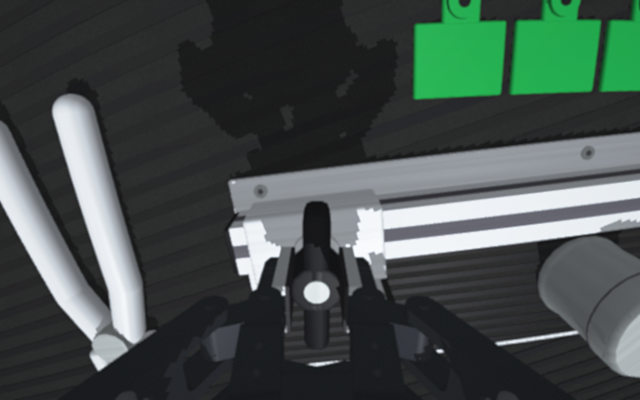

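The wings turned with the gripper and are now square across the rail. Next I slide the stop along rack +y: quick to just short of the canister, then gently.

```bash
python3 - <<'E'
from h import *
np.set_printoptions(suppress=True,precision=4)
s=robot.sense(); p0=np.array([.4737,-.1209,.0705]); 
uy=np.array([-np.sin(-.2225),np.cos(-.2225),0])
def go(d,v,c):
    h=robot.move_straight(list(p0+uy*d),vel=v,contact_N=c); s=robot.sense(); f=np.array(s['wrist_force'])
    print(h,s['t'],'along',(s['tcp_pos']-p0)@uy,'F',f,'Fy',f@uy); return h
h=go(.105,.06,20)
if not h: h=go(.125,.025,15)
if not h: h=go(.200,.05,20)
snap('wrist','w4'); snap('scene','sc4'); snap('side','s4')
E
```

```text
False 7.2583 along 0.10604301299251775 F [-4.4032 -0.6725  6.3288] Fy -1.627568039865288
False 8.2083 along 0.12526973667656524 F [-4.4358 -2.729   7.0118] Fy -3.640610524385562
False 9.8583 along 0.2003632761229649 F [-3.8587 -2.6142  6.5953] Fy -3.401247471491367
```

View pics/s4.png

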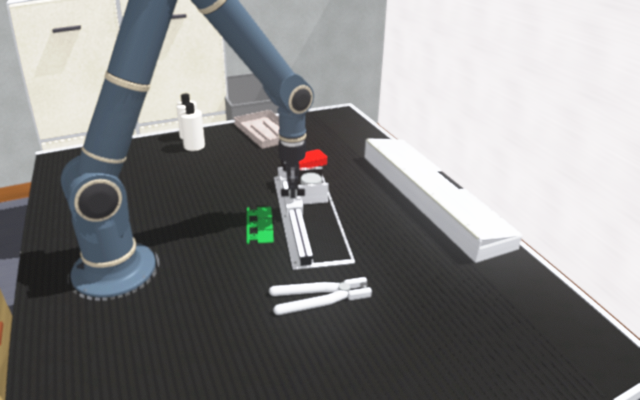

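View pics/w4.png

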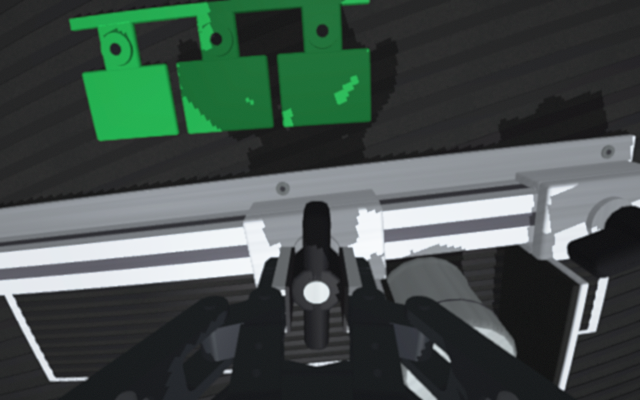

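The stop and canister moved together, and there's still a gap of about 2 cm to the left fence. Closing slowly against a force threshold.

```bash
python3 - <<'E'
from h import *
np.set_printoptions(suppress=True,precision=4)
p0=np.array([.4737,-.1209,.0705]); uy=np.array([-np.sin(-.2225),np.cos(-.2225),0])
h=robot.move_straight(list(p0+uy*.235),vel=.02,contact_N=10); s=robot.sense(); f=np.array(s['wrist_force'])
print(h,s['t'],'along',(s['tcp_pos']-p0)@uy,f,f@uy)
robot.sleep(.3); s=robot.sense(); f=np.array(s['wrist_force']);print('along',(s['tcp_pos']-p0)@uy,f,f@uy)
w=snap('wrist','w5'); sc=snap('scene','sc5'); sd=snap('side','s5')
for n,d in (('w',w),('sc',sc),('sd',sd)):
    for Q in blobs(cloud(d),.071,.0795,(.4,.72,-.3,.4)): print(n,desc(Q))
E
```

```text
True 11.2583 along 0.22436659467324455 [-2.6574 -1.1937  3.9801] -1.750674112828451
along 0.22430798395517287 [-0.5271  0.8421  3.9077] 0.7049902566960564
w n191 mean [0.4904 0.1091 0.0756] rect (491.2,108.6) 12x5 ax [0.339 0.941] ang 1.225
w n1455 mean [0.5463 0.218  0.0753] rect (547.3,223.0) 12x55 ax [-0.163  0.987] ang 1.735
w n361 mean [0.5091 0.0865 0.0752] rect (509.0,86.2) 18x7 ax [0.245 0.969] ang 1.323
w n366 mean [0.5191 0.1147 0.0754] rect (520.2,114.1) 20x9 ax [0.426 0.905] ang 1.131
w n2228 mean [0.5841 0.1827 0.0742] rect (582.4,187.9) 55x36 ax [0.958 0.286] ang 0.290
w n85 mean [0.5833 0.1431 0.0763] rect (584.5,143.9) 16x3 ax [0.914 0.405] ang 0.417
w n429 mean [0.6017 0.1259 0.0759] rect (602.5,125.7) 33x8 ax [0.94  0.341] ang 0.348
sc n33 mean [0.5427 0.0995 0.0758] rect (541.7,98.5) 13x39 ax [-0.659  0.752] ang 2.291
sc n650 mean [0.6029 0.1509 0.0767] rect (600.3,150.6) 80x89 ax [0.247 0.969] ang 1.321
sc n51 mean [0.5591 0.2311 0.0751] rect (559.7,231.6) 9x69 ax [-0.037  0.999] ang 1.608
sd n286 mean [0.6015 0.1438 0.0755] rect (601.9,149.8) 90x87 ax [0.467 0.884] ang 1.085
sd n54 mean [0.5247 0.0874 0.0751] rect (520.0,84.6) 27x67 ax [-0.952  0.307] ang 2.830
```

View pics/w5.png

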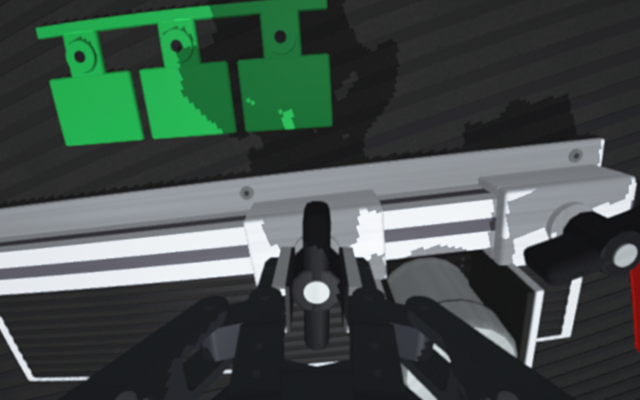

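The stop has travelled 224 mm. In the scene view the two fences and canister span 80 mm (64 + 2×8), so it is closed. I'll add a light preload, then tighten.

```bash
python3 - <<'E'
from h import *
np.set_printoptions(suppress=True,precision=4)
p0=np.array([.4737,-.1209,.0705]); uy=np.array([-np.sin(-.2225),np.cos(-.2225),0])
def rep(m):
    s=robot.sense(); f=np.array(s['wrist_force']); print(m,s['t'],'along',(s['tcp_pos']-p0)@uy,'f',f,f@uy,'tq',s['torque'][2],'j7',s['joint_pos'][6],s['opening']); return s
print(robot.move_straight(list(p0+uy*.228),vel=.01,contact_N=8)); rep('pre')
s=rep('a'); j=s['joint_pos'].copy()
for d in (-.45,-.9,-1.2,-1.36):
    t=j.copy(); t[6]+=d; robot.move_joints(t); rep(d)
w=snap('wrist','w6'); sc=snap('scene','sc6')
E
```

```text
True
pre 12.1167 along 0.22443656741781493 f [-1.8443 -0.1479  4.0388] -0.5512192539940333 tq 0.10890376315471753 j7 0.9215872833424679 0.25308622752017557
a 12.1167 along 0.22443656741781493 f [-1.8443 -0.1479  4.0388] -0.5512192539940333 tq 0.10890376315471753 j7 0.9215872833424679 0.25308622752017557
-0.45 12.625 along 0.22458963185856554 f [-0.7895 -1.9128  3.349 ] -2.0398715680212995 tq -0.0806177478587427 j7 0.47342878411288825 0.25346015400068894
-0.9 13.1333 along 0.22460581874532748 f [-1.3356 -1.3365  1.8345] -1.5982444857309202 tq -0.033212832814053975 j7 0.02446987597870119 0.2547774827126065
-1.2 13.525 along 0.22464337757864428 f [-0.107   0.4173  2.7329] 0.3834142692903961 tq -0.050779342183102955 j7 -0.27438811574730143 0.25026335831944674
-1.36 13.8 along 0.2246763650953745 f [-0.2154 -0.8757  1.5638] -0.9016752276368336 tq -0.011961611092825664 j7 -0.4332642702705411 0.252988901993636
```

View pics/w6.png

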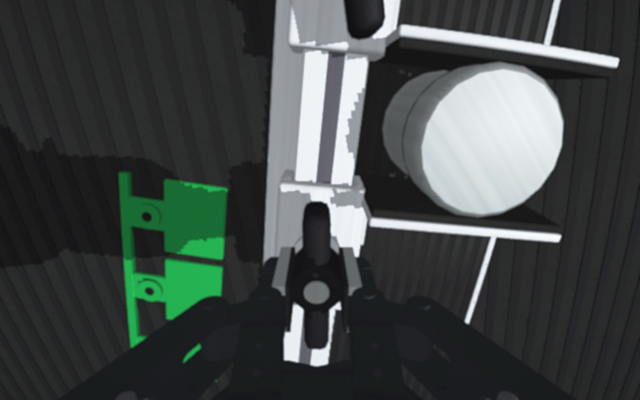

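The wings are in line with the gripper and nearly along the rail, and the canister sits between the fences. Releasing, retreating and measuring.

```bash
python3 - <<'E'
from h import *
np.set_printoptions(suppress=True,precision=4)
robot.grip(0.6); p=robot.sense()['tcp_pos']
robot.move_straight([p[0],p[1],.20],vel=.1)
robot.goto([.53,.02,.32],[np.pi,0,-.2]); print(robot.sense()['t'])
w=snap('wrist','w7'); sc=snap('scene','sc7'); sd=snap('side','s7')
P=cloud(w)
box=(.4,.72,-.3,.4)
for n,d in (('w',w),('sc',sc)):
    P=cloud(d)
    for lo,hi in [(.071,.0795),(.0815,.089)]:
        for Q in blobs(P,lo,hi,box): print(n,lo,desc(Q))
E
```

```text
16.3583
w 0.071 n3798 mean [0.5999 0.1481 0.0754] rect (600.4,148.9) 76x88 ax [0.33  0.944] ang 1.234
w 0.0815 n721 mean [0.5229 0.0986 0.0832] rect (522.7,97.9) 23x68 ax [0.127 0.992] ang 1.443
sc 0.071 n19 mean [0.5248 0.0757 0.0756] rect (524.7,75.1) 23x3 ax [0.145 0.989] ang 1.425
sc 0.071 n27 mean [0.5311 0.1109 0.0751] rect (531.4,111.1) 5x41 ax [-0.053  0.999] ang 1.624
sc 0.071 n671 mean [0.6024 0.1508 0.0767] rect (600.4,150.5) 80x89 ax [0.231 0.973] ang 1.338
sc 0.071 n54 mean [0.5587 0.2316 0.0749] rect (559.7,231.4) 9x69 ax [-0.033  0.999] ang 1.604
sc 0.0815 n142 mean [0.5238 0.0985 0.0853] rect (523.4,97.5) 23x69 ax [0.126 0.992] ang 1.445
sc 0.0815 n153 mean [0.5537 0.2321 0.085 ] rect (553.3,231.3) 22x67 ax [-0.031  1.   ] ang 1.602
```

View pics/w7.png

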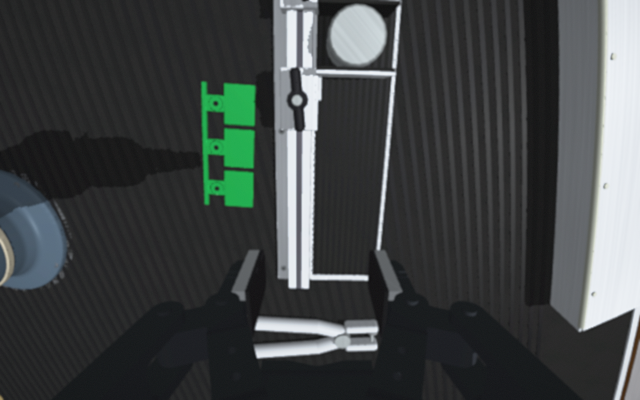

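View pics/sc7.png

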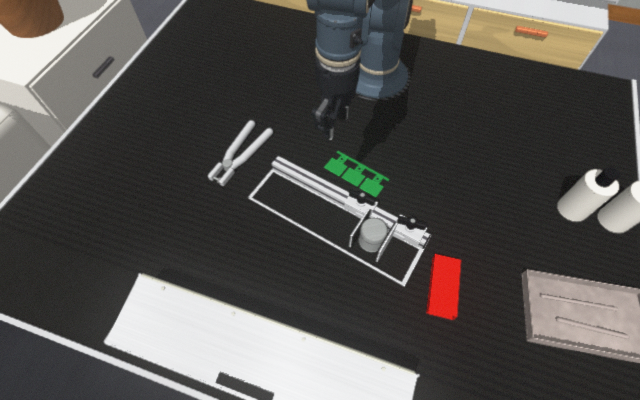

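```bash
python3 - <<'E'
from h import *
robot.close_job(); print(robot.sense()['t'])
E
```

```text
the job is handed in; nothing more can be done
the job is handed in; nothing more can be done
```

The canister is held between the two stops and the right-hand knob is tight again. I handed the job in at about 16.4 s of the 53 s allowed. It gave no verdict, so the results below are from my own camera checks.

I pinched the right-hand knob by its hub, backed it off from about 1.27 to 0.12 rad, and slid the stop 224 mm along the rail by the same grip. It stopped on contact, with the canister against the left-hand stop. I then turned the knob tight, let go and moved the arm clear.

| Check after release | Measured |
|---|---|
| Distance between the facings | about 63 mm from the knob positions, 64 mm from the outer span of the two fences (limit 68 mm) |
| Right-hand knob | about 1.47 rad (needs above 1.15) |
| Left-hand knob | about 1.32 rad, unchanged (needs above 1.15) |
| Left-hand stop | moved under 1 mm (limit 6 mm) |
| Canister | upright, top at about 77 mm as expected on the lane |
| Applicator, sleeve and tags | look unmoved in the scene picture; not measured |

- **Disagreement:** the wrist camera gave 76 mm for the fence span where the scene camera gave 80 mm. The left fence was cut off at the edge of the wrist picture, so I used the scene value.
- **Not tested:** I didn't pull on the stop to test the clamp, and the wrist torque readings while tightening were low. That it is tight rests on the knob angle seen by both cameras.

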